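# Lid the joiner's boxes

### The job

A hexagonal and a square wooden box stand open on the bench, with three lids scattered about. Put on each box the lid of its own shape and size, turned to fit and fully down on the rim all round, setting it on gently rather than dropping or forcing it. The small hexagonal lid belongs to another box: leave it where it lies, leave the boxes standing where they are, and do not disturb the plane, glue bottle and mallet.

Things in the scene. Friction and masses are not known exactly. Their poses are not given: they have to be found in the camera images.
- hex_box: open hexagonal box of plain light wood, 96 mm across flats (111 mm over corners); its x axis points square out of one of the flat sides, so it looks the same every 60 degrees. Its origin is the centre of its underside, z up. Outside height 45 mm, walls 6 mm, floor 6 mm thick, open top; loose, about 0.27 kg, standing on the bench.
- square_box: open square box of plain light wood, 84 by 84 mm; its x and y axes are square to the sides. Its origin is the centre of its underside, z up. Outside height 45 mm, walls 6 mm, floor 6 mm thick, open top; loose, about 0.27 kg, standing on the bench.
- hex_lid: hexagonal lid, same wood, 0.08 kg, plug down; origin: centre of the plug's underside, z up. Upwards from it: plug 8 mm deep, 2.5 mm play all round; cover plate 8 mm thick, 96 mm across flats; central dark round knob, 22 mm across, 16 to 46 mm above the origin. Seated, the plate rests on the rim, origin 37 mm above the box's. x axis square out of a flat side, as on the box; fits in six yaws.
- square_lid: square lid, same wood, 0.08 kg, plug down; origin: centre of the plug's underside, z up. Upwards from it: plug 8 mm deep, 2.5 mm play all round; cover plate 8 mm thick, 84 by 84 mm; central dark round knob, 22 mm across, 16 to 46 mm above the origin. Seated, the plate rests on the rim, origin 37 mm above the box's. x and y axes square to the sides; fits in four yaws.
- spare_lid: the odd lid: like the hexagonal lid but small, 70 mm across flats; its box is not on the bench, so it stays where it lies. Same heights and knob; origin at the centre of the plug's underside.
- bench_plane: bystander: wooden bench plane 200 (x) by 58 (y) mm, about 105 mm high with its iron, beyond the boxes; origin at the centre of its underside.
- glue_bottle: bystander: upright glue bottle 56 mm in diameter, 150 mm tall, beyond the boxes on the left; origin at the centre of its underside.
- mallet: bystander: joiner's mallet lying on its side; head 65 (x) by 130 (y) by 75 mm high, centred 100 mm along x from the origin; handle 26 mm thick along x from 130 mm behind the origin to the head, 37 mm above the bench; origin on the bench.
There are look-alikes about, which are no part of the job. Leave any orange look-alike of the hex_lid alone.

How it is judged:
By the outcome, as a careful person would: the job done as asked, in the order asked, and still so for the second after the job is handed in, with the robot touching nothing.
It also fails if it takes over 67 s, if anything falls off the work surface, if the arm or the gripper's body presses on something with over 40 N, if the wrist force passes 120 N, or if a joint passes its speed limit or range.

### The arm

A 7-joint arm with a two-finger parallel gripper is mounted at the origin on the work surface. World frame = base frame: x ahead of the robot, y to its left, z up, the work surface at z = 0. Lengths are in m, angles in rad, forces in N, time in s.
With the tool pointing down it reaches from about 0.35 to 0.9 m from the base axis. Payload 19.9 kg.
Tool frame: the origin (TCP) lies between the finger pads; the fingertips stand 19 mm ahead of it and the grasp point (between the pads) is the TCP; z points along the fingers, y is the direction in which the jaws open and shut (so a half turn about z gives the same grasp; the last joint's range is limited). The gripper opens to 94 mm and grips with 3 to 60 N. Pads are 16 mm wide; open, the fingers measure 119 mm over their backs; the gripper's body (75 mm by 177 mm) begins 78 mm behind the grasp point.
Start: joints at [-1.157, 0.417, -0.01, 1.614, 0.005, 1.111, -0.053], TCP at [0.275, 0.561, 0.224] pointing down, gripper open.
Joint ranges: [-2.81, 2.81], [-0.39, 2.02], [-1.27, 1.25], [0.06, 2.57], [-1.19, 4.33], [0.19, 2], [-2.82, 2.82]. Speed limits (rad/s): [1.89, 1.89, 2.39, 2.39, 3.01, 3.01, 3.01].

### API

Orientations are given as a 3x3 rotation matrix whose columns are the frame's x, y, z axes.
In Python, from rig import robot gives the robot as it stands. Calls block until the motion is done:
- robot.move_ptp(position, orientation): joint-space move of the TCP to a pose.
- robot.move_linear(position, velocity=0.15, frame=None, threshold=None): straight line of the TCP; frame=None keeps the orientation; velocity is the mean speed in m/s. With threshold (N) it stops when the force on the tool has changed by that much, and returns True; else False.
- robot.goto_joints(angles): joint-space move.
- robot.gripper_to(opening): finger opening in m; the grip force is fixed at half the most; returns when the fingers have stopped.
- robot.pause(seconds).
- robot.ik(position, orientation): joint angles nearest the present ones, or None.
- robot.get_state(): the state.
- robot.grab_frame(name): name is "scene" or "top"; returns the picture (384x512x3 uint8, red, green, blue); there is no depth.
- robot.camera_info(name): a dict with "fx", "fy", "cx", "cy" (pixels), "dist" ([k1, k2, p1, p2, k3] as OpenCV has them; the pictures are not rectified), "rvec" (rotation vector, rad) and "tvec" (3), from world to camera coordinates, as OpenCV has them. Camera axes: x right, y down, z forward; pixel columns grow to the right and rows downward; lengths in m; the calibration is good to about 2 mm. A picture is of the moment at which its call begins. camera_info takes no time and is no camera call.
A pose or a line that the arm cannot do raises robot.PlanningError and nothing moves.
- robot.sign_off(): hands the job in, once; it reports no verdict.
The state is a dict: "time": time; "qpos": joint angles; "joint_vel": joint speeds; "effort": joint torques, N m; "ee_pos": TCP position; "tool_rot": TCP orientation; "force": force on the tool from outside, world axes, zero at the start; "moment": the same for the moment, N m; "opening": finger opening in m.
Only numpy, scipy, OpenCV 4.12 (cv2) and the standard library are available. Lean on these libraries where they do the work, as an engineer would, in place of code of your own. Each camera call takes 0.05 s, during which the arm holds its last target.

## Working session

There is one attempt and no reset: what is moved stays moved. The work goes in short steps, each a Python script; the robot and the scene stay as the last script left them, time stands still between calls to the robot, and variables do not carry over. Pictures are saved under pics/ and viewed, and the job is handed in when it is done.

```bash
ls; mkdir -p pics; python3 - <<'E'
from rig import robot
import cv2
for n in("scene","top"):
    im=robot.grab_frame(n); cv2.imwrite(f"pics/{n}0.png",im[:,:,::-1]); print(n,robot.camera_info(n))
print(robot.get_state())
E
```

```text
pics
scene {'fx': 497.566374279591, 'fy': 497.566374279591, 'cx': 253.47966190855095, 'cy': 191.85435188051792, 'dist': array([-0.16938632,  0.        ,  0.        ,  0.        ,  0.        ]), 'rvec': array([ 2.47857956,  0.72196563, -0.2224951 ]), 'tvec': array([-0.43793342, -0.23501362,  1.38408095])}
top {'fx': 439.39327221370394, 'fy': 439.39327221370394, 'cx': 254.0952321501989, 'cy': 192.7998080168861, 'dist': array([-0.03123383,  0.        ,  0.        ,  0.        ,  0.        ]), 'rvec': array([ 2.17265128, -2.19728608,  0.13586767]), 'tvec': array([-0.02841799,  0.55574462,  1.19414802])}
{'time': 0.1, 'qpos': array([-1.15651688,  0.41790982, -0.0103284 ,  1.61409088,  0.00469004,
        1.11066702, -0.05301391]), 'joint_vel': array([ 0.00215904,  0.00016624, -0.00114992, -0.00207378, -0.00030379,
       -0.00054168,  0.00012905]), 'effort': array([ 1.00507346e-03, -8.52577400e+01,  6.39248695e-01, -4.26682341e+01,
       -4.88988461e-02,  1.64791045e-02,  5.39163841e-05]), 'ee_pos': array([0.27496121, 0.5609341 , 0.2239002 ]), 'tool_rot': array([[-8.97923851e-01,  4.40150650e-01, -4.04249264e-04],
       [ 4.40150831e-01,  8.97923329e-01, -9.70089755e-04],
       [-6.40007906e-05, -1.04899738e-03, -9.99999448e-01]]), 'force': array([ 1.52770808, -0.45738543,  0.59389493]), 'moment': array([ 0.04547688,  0.00930323, -0.04789069]), 'opening': 0.09419729598256768}
```

View pics/scene0.png

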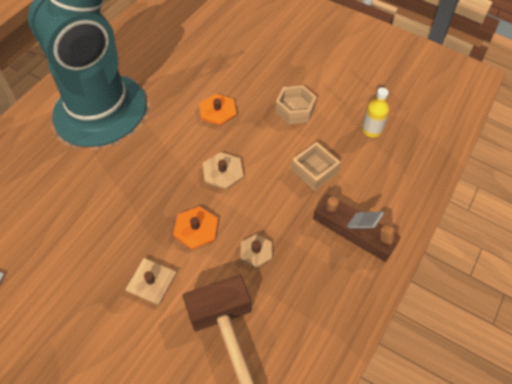

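View pics/top0.png

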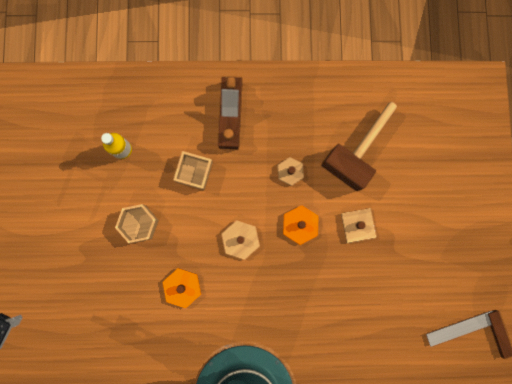

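The top view shows the hex box at (135,224), square box (193,170), hex lid (240,240), square lid (360,226) and spare lid (290,171). The orange decoys are at (300,225) and (181,288). Next I'll segment.

```bash
python3 - <<'E'
import cv2,numpy as np
t=cv2.imread("pics/top0.png")
def crop(im,c,r=32,s=6): return cv2.resize(im[c[1]-r:c[1]+r,c[0]-r:c[0]+r],None,fx=s,fy=s,interpolation=cv2.INTER_NEAREST)[:,:,:]
s=cv2.imread("pics/scene0.png")
a=np.hstack([crop(t,c,25,5) for c in[(135,224),(193,170),(240,240)]])
b=np.hstack([crop(t,(360,226),25,5),crop(s,(297,105),25,5),crop(s,(317,165),25,5)])
cv2.imwrite("pics/crops.png",np.vstack([a,b]))
for im,p in [(t,[(240,228),(360,215),(135,212),(150,260),(125,207),(320,260)]),(s,[(235,165),(150,285),(250,140)])]:
    for q in p: print(q,im[q[1],q[0]],cv2.cvtColor(im,cv2.COLOR_BGR2HSV)[q[1],q[0]])
E
```

```text
(240, 228) [ 96 163 221] [ 16 144 221]
(360, 215) [ 94 161 219] [ 16 146 219]
(135, 212) [ 65 109 147] [ 16 142 147]
(150, 260) [ 46 106 177] [ 14 189 177]
(125, 207) [ 76 143 214] [ 15 164 214]
(320, 260) [ 41 103 170] [ 14 194 170]
(235, 165) [117 171 221] [ 16 120 221]
(150, 285) [100 145 191] [ 15 121 191]
(250, 140) [ 69 120 186] [ 13 160 186]
```

View pics/crops.png

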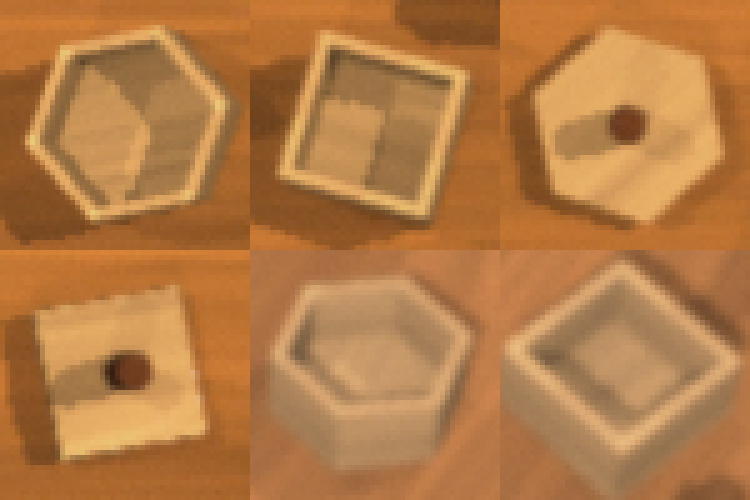

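```bash
cat > vis.py <<'E'
import cv2,numpy as np
def cam(info):
    K=np.array([[info['fx'],0,info['cx']],[0,info['fy'],info['cy']],[0,0,1]])
    R=cv2.Rodrigues(info['rvec'])[0]; return K,info['dist'],R,info['tvec']
def toplane(info,px,z):
    K,d,R,t=cam(info)
    n=cv2.undistortPoints(np.asarray(px,float).reshape(-1,1,2),K,d).reshape(-1,2)
    r=np.c_[n,np.ones(len(n))]@R; c=-R.T@t
    return (c+r*((z-c[2])/r[:,2])[:,None])[:,:2]
def score(im):  # light wood: high blue relative to bg and bright
    b,g,r=[im[:,:,i].astype(float) for i in range(3)]
    return b,g,r
def contour(im,c,thr,S=8,R=30,ch='b'):
    x0,y0=c[0]-R,c[1]-R
    cr=im[y0:y0+2*R,x0:x0+2*R]
    f={'b':cr[:,:,0].astype(np.float32),'g':cr[:,:,1].astype(np.float32),'sat':255-cv2.cvtColor(cr,cv2.COLOR_BGR2HSV)[:,:,1].astype(np.float32)}[ch]
    f=cv2.resize(f,None,fx=S,fy=S,interpolation=cv2.INTER_CUBIC)
    m=(f>thr).astype(np.uint8)
    m=cv2.morphologyEx(m,cv2.MORPH_OPEN,np.ones((S//2+1,S//2+1)))
    cs,_=cv2.findContours(m,cv2.RETR_EXTERNAL,cv2.CHAIN_APPROX_NONE)
    k=max(cs,key=cv2.contourArea).reshape(-1,2).astype(float)
    return (k+.5)/S-.5+[x0,y0]
def polyfit(P,n):
    """fit n lines (outer edges) to plane points P; returns center, yaw of normals, flats"""
    h=cv2.convexHull((P*1e4).astype(np.float32)).reshape(-1,2)/1e4
    # n-gon via approxPolyDP with rising eps
    for e in np.arange(.001,.03,.0005):
        a=cv2.approxPolyDP((h*1e4).astype(np.float32).reshape(-1,1,2),e*1e4,True).reshape(-1,2)/1e4
        if len(a)<=n: break
    assert len(a)==n,len(a)
    L=[]
    for i in range(n):
        p,q=a[i],a[(i+1)%n]; u=(q-p)/np.linalg.norm(q-p); l=np.linalg.norm(q-p)
        s=(P-p)@u; d=(P-p)@np.array([-u[1],u[0]])
        sel=(s>.15*l)&(s<.85*l)&(abs(d)<.004)
        vx,vy,x,y=cv2.fitLine(P[sel].astype(np.float32),cv2.DIST_HUBER,0,1e-5,1e-5).ravel()
        nn=np.array([vy,-vx]); c0=a.mean(0)
        if nn@(np.array([x,y])-c0)<0: nn=-nn
        L.append((nn,nn@np.array([x,y])))
    N=np.array([l[0] for l in L]); D=np.array([l[1] for l in L])
    # center: N c + r = D
    sol=np.linalg.lstsq(np.c_[N,np.ones(n)],D,rcond=None)[0]
    ang=np.degrees(np.arctan2(N[:,1],N[:,0])); per=360/n
    z=np.exp(1j*np.radians(ang*n)); yaw=np.degrees(np.angle(z.mean()))/n
    res=(ang-yaw+per/2)%per-per/2
    return sol[:2],yaw,2*sol[2],res,D-N@sol[:2],ang
E
cat > m.py <<'E'
import cv2,numpy as np
from rig import robot
from vis import *
np.set_printoptions(precision=1,suppress=True)
T=cv2.imread("pics/top0.png");S=cv2.imread("pics/scene0.png")
for nm,im,c,z,n in [("top",T,(135,224),.045,6),("top",T,(193,170),.045,4),("top",T,(240,240),.016,6),("top",T,(360,226),.016,4),
   ("scene",S,(222,170),.016,6),("scene",S,(151,281),.016,4),("scene",S,(296,103),.045,6),("scene",S,(316,163),.045,4)]:
  for ch,th in [('b',70),('sat',90)] if nm=="top" else [('b',100),('sat',120)]:
    try:
        r=polyfit(toplane(robot.camera_info(nm),contour(im,c,th,ch=ch),z),n)
        print(nm,c,ch,(r[0]*1e3),"yaw %.1f flat %.1f"%(r[1],r[2]*1e3),r[3],(r[4]*1e3))
    except AssertionError as e: print(nm,c,ch,'fail',e)
E
python3 m.py
```

```text
top (135, 224) b [474.7 289.1] yaw 11.2 flat 97.6 [ 0.2 -0.1  0.6 -0.2 -0.3 -0.2] [48.6 48.8 49.  48.5 49.  48.9]
top (135, 224) sat [473.9 286.4] yaw 10.8 flat 101.6 [ 0.2 -0.2  0.1  0.4 -0.8  0.3] [49.5 52.1 51.1 49.  52.6 50.6]
top (193, 170) b [620.  134.5] yaw -16.5 flat 86.1 [-0.3  0.   0.1  0.2] [43.3 42.9 43.3 42.9]
top (193, 170) sat [618.4 134.1] yaw -16.7 flat 89.3 [-0.3 -0.1  0.   0.3] [45.1 44.2 45.1 44.2]
top (240, 240) b [426.8   5.1] yaw -19.0 flat 96.4 [-0.2  0.2 -0.4 -0.3  0.4  0.3] [48.1 48.4 48.1 48.3 48.2 48.3]
top (240, 240) sat [426.4   5.7] yaw -18.8 flat 97.6 [-0.8 -0.6  0.9 -0.8  0.9  0.4] [48.9 48.9 48.8 48.7 49.1 48.5]
top (360, 226) b [ 462.6 -327.9] yaw 9.4 flat 84.1 [-0.7  0.  -0.3  1. ] [42.1 42.1 42.1 42.1]
top (360, 226) sat [ 462.2 -327.2] yaw 9.6 flat 85.6 [-0.9  0.1  0.4  0.4] [42.6 43.  42.6 43. ]
scene (222, 170) b [424.5   4.1] yaw -17.6 flat 94.6 [ 4.6 -0.8 -1.5  0.8 -0.5 -2.3] [46.8 47.3 47.8 47.  47.  48. ]
scene (222, 170) sat [425.4   3.8] yaw -18.5 flat 100.1 [-0.4 -0.3 -0.5  1.2  0.7 -0.8] [50.  48.6 51.5 49.9 48.7 51.5]
scene (151, 281) b [ 459.  -329.3] yaw 9.5 flat 82.3 [ 0.5  0.8 -0.7 -0.5] [40.9 41.4 40.9 41.4]
scene (151, 281) sat [ 460.3 -328.6] yaw 9.4 flat 86.7 [ 0.   0.4  0.1 -0.5] [43.2 43.4 43.2 43.4]
scene (296, 103) b [473.9 285.8] yaw 13.0 flat 99.4 [-0.9 -1.7 -3.7  9.9 -1.4 -0.5] [51.2 49.4 47.5 54.1 46.  49.9]
scene (296, 103) sat [479.9 273.1] yaw 13.1 flat 118.7 [-0.7  5.3 -2.6 -1.5  1.9 -2.1] [66.7 49.2 61.6 68.  48.3 62.4]
scene (316, 163) b [617.5 132.7] yaw -16.6 flat 85.8 [-0.7  1.   0.5 -0.8] [42.7 43.2 42.7 43.2]
scene (316, 163) sat [620.2 122.6] yaw -15.0 flat 103.1 [-0.8 -3.1  5.2 -1.2] [48.8 54.1 48.9 54.4]
```

```bash
cat > m2.py <<'E'
import cv2,numpy as np
from rig import robot
from vis import *
np.set_printoptions(precision=1,suppress=True)
T=cv2.imread("pics/top0.png");S=cv2.imread("pics/scene0.png")
for nm in("top","scene"):
    K,d,R,t=cam(robot.camera_info(nm)); print(nm,-R.T@t)
for nm,im,c,z,n in [("top",T,(135,224),.045,6),("top",T,(193,170),.045,4),("scene",S,(296,103),.045,6),("scene",S,(316,163),.045,4)]:
  for ch,th in [('b',62),('b',75),('b',80),('b',85),('g',125),('g',135)] if nm=="top" else [('b',105),('b',110),('g',145),('g',155)]:
    try:
        r=polyfit(toplane(robot.camera_info(nm),contour(im,c,th,ch=ch),z),n)
        print(nm,c,ch,th,(r[0]*1e3),"yaw %.1f flat %.1f"%(r[1],r[2]*1e3),r[3],(r[4]*1e3),r[5])
    except AssertionError as e: print(nm,c,ch,'fail',e)
# knob check
for c,nm,im in [((240,240),"top",T),((360,226),"top",T),((222,168),"scene",S),((150,279),"scene",S)]:
    cr=im[c[1]-12:c[1]+12,c[0]-12:c[0]+12]
    g=cv2.resize(cr[:,:,1],None,fx=8,fy=8,interpolation=cv2.INTER_CUBIC)
    m=(g<75).astype(np.uint8); cs,_=cv2.findContours(m,0,1); k=max(cs,key=cv2.contourArea)
    (x,y),rr=cv2.minEnclosingCircle(k); p=np.array([[x,y]])/8-.5+1/16+np.array(c)-12
    print(nm,p,rr/8,toplane(robot.camera_info(nm),p,.046)*1e3)
E
python3 m2.py
```

```text
top [ 0.4 -0.   1.2]
scene [ 0.9 -0.6  1. ]
top (135, 224) b 62 [474.8 288.5] yaw 11.2 flat 99.3 [ 0.5 -0.   0.7 -0.2 -0.5 -0.5] [49.4 49.8 50.  49.1 50.1 49.7] [  11.6   71.2  131.9 -169.1 -109.3  -49.3]
top (135, 224) b 75 [474.7 289.2] yaw 11.2 flat 96.8 [ 0.3 -0.   0.3  0.1 -0.4 -0.3] [48.2 48.4 48.6 48.1 48.5 48.4] [  11.5   71.2  131.5 -168.7 -109.2  -49.1]
top (135, 224) b 80 [474.6 289.3] yaw 11.3 flat 95.9 [ 0.2 -0.1  0.5 -0.1 -0.3 -0.2] [47.8 48.  48.1 47.7 48.  48. ] [  11.6   71.2  131.8 -168.7 -109.   -48.8]
top (135, 224) b 85 [474.6 289.5] yaw 11.4 flat 95.0 [ 0.2 -0.1  0.2  0.  -0.4  0.1] [47.4 47.5 47.6 47.3 47.6 47.6] [  11.5   71.3  131.5 -168.6 -109.   -48.5]
top (135, 224) g 125 [475.  289.5] yaw 11.4 flat 97.6 [ 2.  -0.2  0.2 -0.5 -1.1 -0.4] [49.2 48.5 49.  48.7 49.  48.5] [  13.4   71.2  131.7 -169.1 -109.7  -49. ]
top (135, 224) g 135 [474.8 289.6] yaw 11.4 flat 96.5 [ 1.2  0.1  0.3 -0.4 -0.7 -0.5] [48.5 48.  48.4 48.1 48.4 48. ] [  12.5   71.5  131.7 -169.  -109.3  -49.1]
top (193, 170) b 62 [620.  134.3] yaw -16.6 flat 87.6 [-0.1  0.1 -0.1  0.1] [44.1 43.5 4
[... 637 characters left out ...]
2.5 42.5 42.5] [  72.7  163.2 -106.2  -16.4]
scene (296, 103) b 105 [472.4 287.1] yaw 11.5 flat 95.2 [-0.2 -0.9 -0.3 -0.5 -0.2  2.1] [48.1 47.4 46.9 49.  46.4 47.9] [ 131.3 -169.4 -108.8  -49.    11.3   73.6]Traceback (most recent call last):
  File "m2.py", line 11, in <module>
    r=polyfit(toplane(robot.camera_info(nm),contour(im,c,th,ch=ch),z),n)
  File "vis.py", line 36, in polyfit
    vx,vy,x,y=cv2.fitLine(P[sel].astype(np.float32),cv2.DIST_HUBER,0,1e-5,1e-5).ravel()
              ~~~~~~~~~~~^^^^^^^^^^^^^^^^^^^^^^^^^^^^^^^^^^^^^^^^^^^^^^^^^^^^^^
cv2.error: OpenCV(4.12.0) /io/opencv/modules/imgproc/src/linefit.cpp:50: error: (-215:Assertion failed) count > 0 in function 'fitLine2D_wods'
```

The top view and the size checks agree: flats come out at 96 and 84 mm, and yaws are within 0.5°. The scene camera reads about 2 mm lower in both x and y, so I'll use the mean. Next is planning the poses.

```bash
cat > plan.py <<'E'
import numpy as np
from rig import robot
B=np.array([-1.2,-.9])/1e3
HB=np.array([.4746,.2893])+B; SB=np.array([.6201,.1346])+B
HL=np.array([.4268,.0051])+B; SL=np.array([.4626,-.3279])+B
def rot(deg):
    c,s=np.cos(np.radians(deg)),np.sin(np.radians(deg))
    return np.array([[c,s,0],[s,-c,0],[0,0,-1.]])
def P(xy,z): return [xy[0],xy[1],z]
HG,HP=90,90+30.3
SG,SP=45,45-16.6-9.4+90
def stat(m=""):
    s=robot.get_state(); print(m,"t %.2f"%s['time'],s['ee_pos'].round(4),"F",s['force'].round(1),"open %.4f"%s['opening'])
    return s
E
python3 - <<'E'
from plan import *
np.set_printoptions(precision=2,suppress=True)
for xy,f,z in [(HL,HG,.13),(HL,HG,.039),(HB,HP,.2),(HB,HP,.076),(SL,SG,.039),(SL,SG,.2),(SB,SP,.2),(SB,SP,.076)]: print(robot.ik(P(xy,z),rot(f)))
robot.gripper_to(.05); stat()
robot.move_ptp(P(HL,.13),rot(HG)); stat()
E
```

```text
[-0.58  0.22  0.56  2.19 -0.16  0.77  0.08]
[-0.46  0.41  0.44  2.24 -0.33  0.56  0.23]
[-0.78  0.32  0.22  1.82 -0.08  1.01 -0.  ]
[-0.75  0.49  0.19  1.91 -0.13  0.75  0.04]
[-0.02  0.71  0.79  1.91 -0.69  0.81  0.36]
[-0.26  0.59  1.14  1.81 -0.59  1.13  0.3 ]
[-0.54  0.48  0.38  1.63 -0.2   1.08  0.23]
[-0.53  0.63  0.37  1.71 -0.29  0.86  0.3 ]
 t 0.93 [0.28 0.56 0.22] F [-0.2  0.3  1.2] open 0.0498
 t 3.02 [0.43 0.01 0.13] F [0.  0.7 0.8] open 0.0504
```

```bash
python3 - <<'E'
from plan import *
import cv2
print(robot.move_linear(P(HL,.039),velocity=.08,threshold=8)); stat("down")
robot.gripper_to(.015); stat("grip")
robot.move_linear(P(HL,.16),velocity=.12); s=stat("lift")
robot.move_ptp(P(HB,.16),rot(HP)); stat("over")
for n in("scene","top"): cv2.imwrite(f"pics/{n}1.png",robot.grab_frame(n)[:,:,::-1])
a=cv2.imread("pics/scene1.png")[40:180,210:400]; cv2.imwrite("pics/s1c.png",cv2.resize(a,None,fx=4,fy=4))
E
```

```text
False
down t 4.32 [0.4259 0.0042 0.0394] F [-0.7  0.   0.6] open 0.0501
grip t 4.88 [0.4256 0.0042 0.0391] F [-0.7  0.   2.7] open 0.0215
lift t 6.03 [0.4252 0.0041 0.1595] F [-0.5 -0.7 -0.2] open 0.0217
over t 7.14 [0.4739 0.2865 0.16  ] F [ 0.2 -0.  -0.6] open 0.0213
```

View pics/s1c.png

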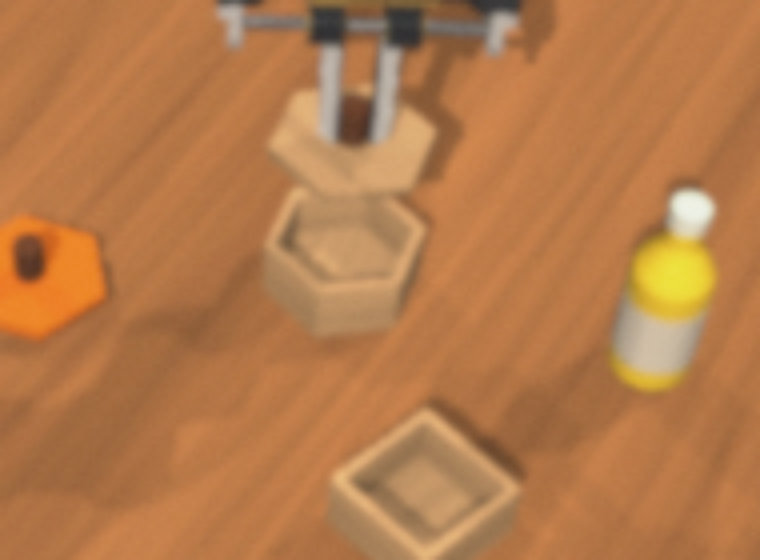

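View pics/top1.png

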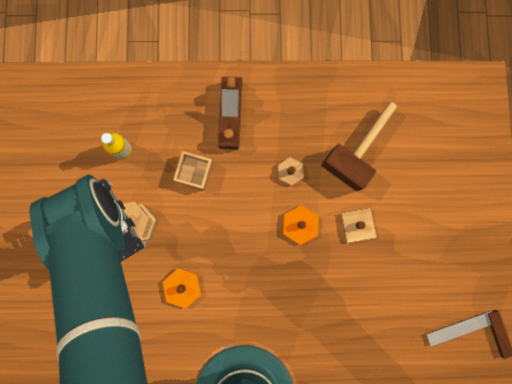

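```bash
python3 - <<'E'
from plan import *
import cv2
robot.pause(.2); stat("settled")
print(robot.move_linear(P(HB,.092),velocity=.1,threshold=10)); stat()
robot.pause(.2); stat()
im=robot.grab_frame("scene")[:,:,::-1]; cv2.imwrite("pics/scene2.png",im)
cv2.imwrite("pics/s2c.png",cv2.resize(im[60:150,250:350],None,fx=6,fy=6,interpolation=cv2.INTER_CUBIC))
E
```

```text
settled t 7.44 [0.4736 0.2877 0.1602] F [ 0.  -0.2 -1.4] open 0.0211
False
 t 8.28 [0.4737 0.2885 0.0925] F [ 0.7 -0.9 -1. ] open 0.0215
 t 8.47 [0.4736 0.2886 0.0926] F [ 0.6  0.3 -0.7] open 0.0215
```

View pics/s2c.png

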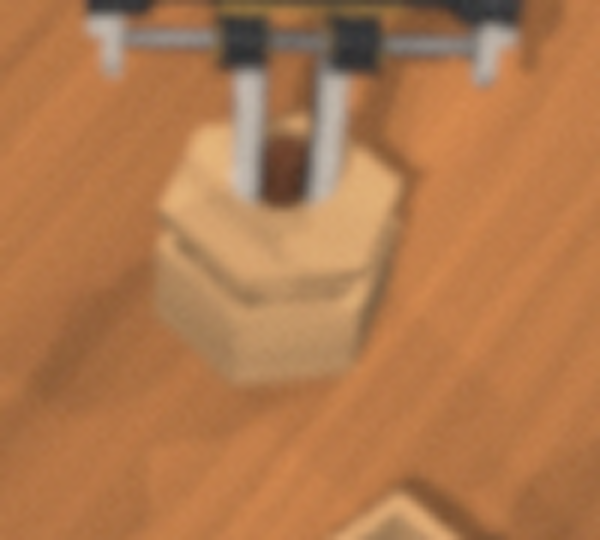

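In the picture the lid sits about 8 mm above the hex box with its edges parallel to the rim. I'll lower it slowly until contact.

```bash
python3 - <<'E'
from plan import *
print(robot.move_linear(P(HB,.073),velocity=.02,threshold=5)); s=stat()
E
```

```text
True
 t 9.28 [0.4733 0.2883 0.0759] F [0.3 0.4 3.2] open 0.0214
```

Contact came at z = 0.0759, against 0.076 expected for a seated lid. I'll release and look.

```bash
python3 - <<'E'
from plan import *
import cv2
robot.gripper_to(.05); stat("rel")
robot.move_linear(P(HB,.2),velocity=.12); stat()
robot.move_ptp(P(SL,.2),rot(SG)); robot.pause(.1); stat()
for n in("scene","top"): cv2.imwrite(f"pics/{n}3.png",robot.grab_frame(n)[:,:,::-1])
t=cv2.imread("pics/top3.png");s=cv2.imread("pics/scene3.png")
f=lambda im,c,r=30:cv2.resize(im[c[1]-r:c[1]+r,c[0]-r:c[0]+r],(380,380),interpolation=cv2.INTER_CUBIC)
cv2.imwrite("pics/c3.png",np.hstack([f(t,(135,224)),f(s,(297,105))]))
from vis import *
r=polyfit(toplane(robot.camera_info("top"),contour(t,(135,224),76),.053),6); print(r[0],r[1:4],r[4])
E
```

```text
rel t 9.91 [0.473  0.2882 0.0758] F [ 0.9  0.7 -0.2] open 0.0498
 t 11.09 [0.4731 0.2882 0.1993] F [-0.2 -0.5 -0.3] open 0.0500
 t 13.40 [ 0.4619 -0.328   0.1999] F [-1.3  0.4  1. ] open 0.0497
[0.47407364 0.28844875] (np.float32(11.656792), np.float64(0.09731349089910458), array([-0.52093506, -0.29123688, -0.6413574 , -0.77923584, -1.2358017 ,
        3.5443    ], dtype=float32)) [0.04829248 0.04864593 0.04905042 0.04824218 0.04872268 0.04898678]
```

View pics/c3.png

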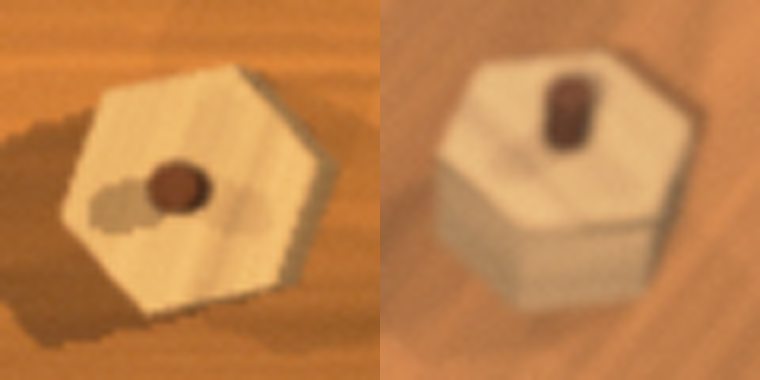

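View pics/scene3.png

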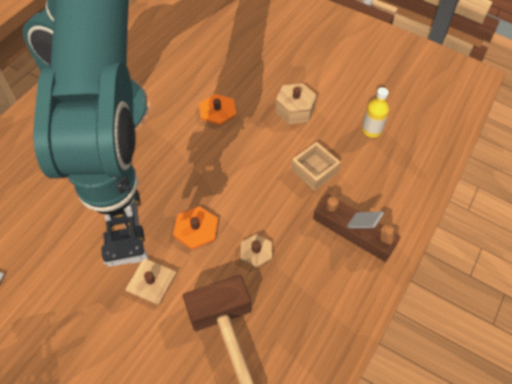

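The hex lid sits flush at top-view (135,224), with its centre and yaw matching the box. Now the square lid.

```bash
python3 - <<'E'
from plan import *
import cv2
print(robot.move_linear(P(SL,.07),velocity=.12,threshold=8))
print(robot.move_linear(P(SL,.039),velocity=.06,threshold=8)); stat("down")
robot.gripper_to(.015); stat("grip")
robot.move_linear(P(SL,.2),velocity=.12); stat("lift")
robot.move_ptp(P(SB,.2),rot(SP)); robot.pause(.2); stat("over")
print(robot.move_linear(P(SB,.092),velocity=.1,threshold=10)); robot.pause(.2); stat()
im=robot.grab_frame("scene")[:,:,::-1]; cv2.imwrite("pics/scene4.png",im)
cv2.imwrite("pics/s4c.png",cv2.resize(im[110:210,260:380],None,fx=6,fy=6,interpolation=cv2.INTER_CUBIC))
E
```

```text
False
False
down t 15.40 [ 0.4613 -0.329   0.039 ] F [-0.7  0.3 -0.1] open 0.0498
grip t 15.96 [ 0.4615 -0.3288  0.0391] F [-0.   0.3  3. ] open 0.0213
lift t 17.45 [ 0.4612 -0.3286  0.1994] F [ 0.5  1.  -1.3] open 0.0213
over t 19.43 [0.619  0.1328 0.2001] F [-0.   0.   0.4] open 0.0215
False
 t 20.86 [0.6191 0.1338 0.0924] F [-1.1 -0.6 -1.3] open 0.0213
```

View pics/s4c.png

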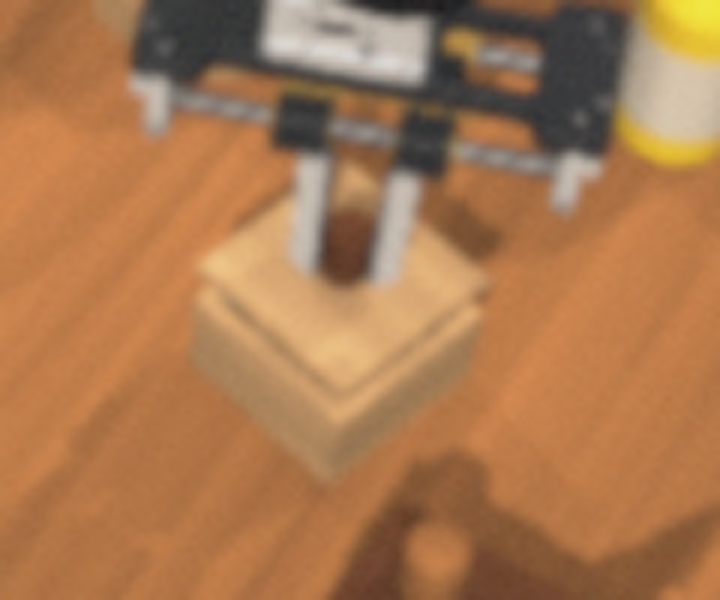

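The lid hovers over the square box with parallel edges and corners within about 1 px of alignment. I'll lower it.

```bash
python3 - <<'E'
from plan import *
print(robot.move_linear(P(SB,.073),velocity=.02,threshold=5)); s=stat()
E
```

```text
True
 t 21.66 [0.6188 0.1337 0.0759] F [-0.6  0.   4.2] open 0.0211
```

```bash
python3 - <<'E'
from plan import *
import cv2
robot.gripper_to(.05); stat("rel")
robot.move_linear(P(SB,.22),velocity=.12); stat()
robot.move_ptp([.40,-.33,.3],rot(SG)); robot.pause(.3); stat()
for n in("scene","top"): cv2.imwrite(f"pics/{n}5.png",robot.grab_frame(n)[:,:,::-1])
t=cv2.imread("pics/top5.png");s=cv2.imread("pics/scene5.png")
f=lambda im,c,r=30:cv2.resize(im[c[1]-r:c[1]+r,c[0]-r:c[0]+r],(380,380),interpolation=cv2.INTER_CUBIC)
cv2.imwrite("pics/c5.png",np.hstack([f(t,(193,170)),f(s,(317,163))]))
from vis import *
for c,n in(((135,224),6),((193,170),4)):
    r=polyfit(toplane(robot.camera_info("top"),contour(t,c,76),.053),n); print(r[0],r[1:4],r[4])
t0=cv2.imread("pics/top0.png"); d=cv2.absdiff(t,t0).max(2)
for nm,c in dict(spare=(290,171),plane=(230,112),glue=(116,146),mallet=(355,160),or1=(300,225),or2=(181,288)).items(): print(nm,d[c[1]-25:c[1]+25,c[0]-25:c[0]+25].mean())
E
```

```text
rel t 22.29 [0.6184 0.1337 0.0756] F [ 0.9 -0.3  0.3] open 0.0504
 t 23.64 [0.6186 0.1337 0.2193] F [-0.6  0.  -0.2] open 0.0503
 t 25.82 [ 0.4002 -0.3298  0.2999] F [ 0.6  0.3 -0.4] open 0.0503
[0.47395312 0.28870543] (np.float32(11.157266), np.float64(0.09672593429928278), array([ 0.41749763,  0.18952179, -0.62332153, -0.40060425, -0.30911255,
        0.726223  ], dtype=float32)) [0.04814556 0.04833299 0.04869479 0.04797798 0.04850423 0.04852225]
[0.61959815 0.13308067] (np.float32(-16.47149), np.float64(0.08415883924151243), array([-0.3985443 , -0.07818604, -0.08888245,  0.56570435], dtype=float32)) [0.04233105 0.04182989 0.04232822 0.04182852]
spare 12.7688
plane 9.2128
glue 13.3024
mallet 6.6604
or1 8.2212
or2 21.8828
```

View pics/c5.png

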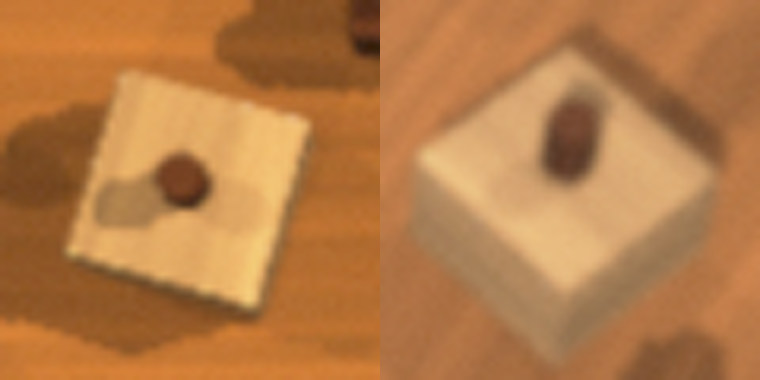

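View pics/top5.png

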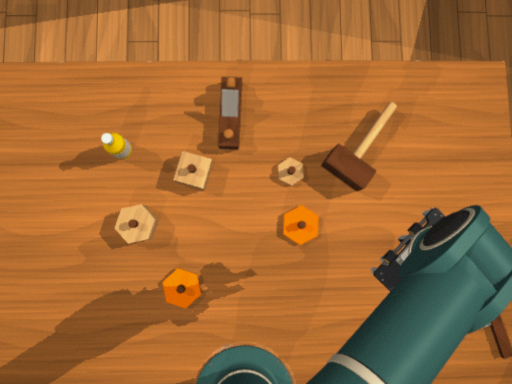

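Both lids are flush, at top-view (135,224) and (193,170), and every other object is at the same pixels as before. The leftover differences between the before and after pictures look like the arm's shadow. Handing in.

```bash
python3 - <<'E'
from rig import robot
robot.sign_off()
E
```

```text
the job is handed in; nothing more can be done
```

Both lids are on their boxes and the job is handed in, with the robot's clock at about 26 s of the 67 s allowed. I did the hexagonal lid first, then the square one, carrying each by its knob and lowering it at 2 cm/s until light contact of about 5 N.

- **Seating:** Both lids made contact with the tool at z = 0.0759 m, against about 0.076 m expected for a fully seated lid. In both camera views afterwards they look flush with the rim all round.
- **Fit to the boxes:** In the top view the hexagonal lid is within about 1 mm and 0.2° of its box, and the square lid within about 1.6 mm and 0.1°. The play all round is 2.5 mm.
- **Other objects:** The spare lid, orange lids, plane, glue bottle and mallet appear at the same pixels as at the start. The before/after image difference was not zero around them. I put that down to the arm's moved shadow, and did not measure their poses again.
- **Disagreement:** The two cameras differed by about 2 mm in absolute position, within their stated calibration, so I used the mean. A few early shape fits in the scene view failed or gave the wrong size, and I left those out.

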